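Divert the second ball with the seesaw gate

ROBOT

A 6-joint arm with a two-finger parallel gripper is mounted at the origin on a cart in front of the work surface, level with it; the furniture and walls round the work are solid. World frame = base frame: x ahead of the robot, y to its left, z up, the work surface at z = 0. Lengths are in m, angles in degrees, forces in N, time in s.
With the tool pointing down it reaches from about 0.325 to 0.775 m from the base axis. Payload 5.5 kg.
Tool frame: the origin (TCP) lies where the fingers leave the gripper's body, on its centre line; the fingertips stand 73 mm ahead of it and the grasp point (between the pads) lies 54 mm ahead of it; z points along the fingers, y is the direction in which the jaws open and shut (so a half turn about z gives the same grasp; the last joint's range is limited). The gripper opens to 85 mm and grips with 20 to 120 N. Pads are 22 mm wide; open, the fingers measure 114 mm over their backs; the gripper's body (76 mm by 85 mm) begins 54 mm behind the grasp point. The pads swing forward as they close: fully open they stand 13 mm farther back than shut.
Start: joints at [-80.311, 5.22, 70.514, -0, 104.267, -3.249], TCP at [0.134, -0.585, 0.304] pointing down, gripper open.
Joint ranges: [-164.24, 164.24], [-49.07, 125.15], [9.68, 141.18], [-86.29, 266.29], [3.28, 154.24], [-151.56, 151.56]. Speed limits (degrees/s): [147.25, 147.25, 172.46, 180, 180, 180].

INTERFACE

Orientations are given as [roll, pitch, yaw] about the fixed x, y, z axes, in that order (R = Rz(yaw) Ry(pitch) Rx(roll)).
In Python, from workcell import arm gives the robot as it stands.
- The arm moves only by the shell command python3 -m inch 'ROWS' [FORCE]. ROWS is JSON, a list of rows, each an object with "delta_pos": the shift along the tool's x, y, z in cm, a list of three; "spin": the turn about the tool's z in rad; "grip": the opening, from -1 (shut) to 1 (fully open), so that 0 is half open. A call has 1 to 12 rows; each row shifts and turns the commanded pose from where the row before left it, along the tool's axes as they then stand; what a row does not reach is not made up. A row lasts 1/12 s, in which the tool goes at most 41.7 mm and 7.16 degrees, less where a joint would pass 70% of its speed; a pose out of reach is approached as far as the arm can. A call is refused whole if a number of a shift passes 4.17 or a number of a turn 0.125, either way. A call with a gripper value outside its range is refused whole. The fingers move at their own pace and stop on an object; FORCE is the grip in N (left out, the last holds). Time passes only in rows, so rows that do not move let the fingers close. It gives the time, the measured TCP pose, the force and the opening at its end, in the units of the state.
- arm.state(): the state, without advancing time (a new reading comes with each control period).
- arm.get_image(name): name is "scene" or "top" or "wrist"; returns the picture (480x640x3 uint8, red, green, blue); there is no depth.
- arm.camera_info(name): a dict with "intrinsics" (3x3 intrinsics, pixels), "R" (3x3) and "t" (3): a world point X has camera coordinates R X + t. Camera axes: x right, y down, z forward; pixel columns grow to the right and rows downward; lengths in m; the calibration is good to about 2 mm. A picture is of the moment at which its call begins: read the wrist's pose just before it. camera_info takes no time and is no camera call; for the wrist camera it gives the pose at the moment of the call.
- arm.close_job(): hands the job in, once; it reports no verdict.
Trained networks look in the newest picture that a camera, given by its name, has taken for a name from the list of things; names that differ only in an ending like _2 or _b are one class to them, and where a whole thing is asked for, a point or a joint stands for the part that bears it (a point fixed in the world has none). Each returns a list of dicts, best first, with "score" (0 to 1); they miss things now and then, are a little off and sometimes report something else, mostly with a low value. They report only what shows in the picture. A call takes as long as a camera call. They do not tell look-alikes from the thing itself.
- arm.outline_of(camera, label): "pixels" (480x640 bool, what is visible of it) and "bbox" ([left, top, width, height] in pixels, round what is visible of it).
The state is a dict: "time_s": time; "joint_positions": joint angles; "qvel": joint speeds; "joint_efforts": joint torques, N m; "tcp_pos": TCP position; "tcp_rot": TCP orientation; "contact_force": force on the tool from outside, world axes, zero at the start; "ft_torque": the same for the moment, N m; "gripper_width": opening from 0.0 (shut) to 1.0 (fully open).
Only numpy, scipy, OpenCV 4.12 (cv2) and the standard library are available. Lean on these libraries where they do the work, as an engineer would, in place of code of your own. Each camera call takes 0.05 s, during which the arm holds its last target.

TASK

Sort the steel ball and the white plastic ball into different trays: with a fingertip push the front ball along the rail and off its end onto the yellow seesaw gate, so that it rolls down into a tray; then press down the raised end of the gate to rock it over its pivot, and push the other ball off the rail so that it feeds down the other chute. Only push and press: do not lift the balls or touch them once they have gone down, and leave the tape measure, jar and marker where they are.

Things in the scene. Friction and masses are not known exactly. Their poses are not given: they have to be found in the camera images.
- sorter: Ball sorter fixed to the bench; place and yaw vary (within 0.25 rad). Origin on the bench straight below the centre of the gate's pivot; x = feed direction (from the robot towards the wall), y = left, z up. A ball pushed off the rail's end drops 14 mm onto the middle of the gate, rolls to the gate's low end, down a chute and into the blue tray on that side. Only the gate moves.
- rail_end (a point): Middle of the floor edge at the open end of the aluminium infeed rail, at sorter x = -32 mm, y = 0, 118 mm above the bench; axes as the sorter's. The level rail runs from here back to x = -195 mm (closed end); it is 48 mm wide inside, its side and rear lips stand 8 mm above the floor.
- gate (a joint): Yellow seesaw gate, pivot 95 mm above the bench. +0.32 rad = left end down (feeds left tray), -0.32 = right end down (right tray). A steel weight on a plate at its wall side (top 66 mm above the pivot) makes it fall to one side and stay; pressed just past 0 it falls over by itself. Starts on either side, at rest within a second. Under 2 N on an end pad rocks it.
- gate_left_pad (a point): Middle of the black rubber pad (44 x 18 mm, 44 mm along the sorter's x) on top of the gate's left end, 58 mm from the pivot; about 121 mm above the bench when this end is up, 104 mm when the gate is level, 85 mm when it is down. It is clear from above.
- gate_right_pad (a point): The same on the gate's right end.
- left_tray (a point): Centre of the rubber floor (7 mm above the bench) of the left blue tray, 92 x 86 mm inside, walls 48 mm high. Axes as the sorter's.
- right_tray (a point): The same of the right blue tray. Axes as the sorter's.
- steel_ball: Bright steel ball, 38 mm in diameter, about 0.2 kg. Origin: its centre, 138 mm above the bench on the rail. One ball waits in the front seat of the rail (sorter x = -72 mm), the other in the rear seat (x = -165 mm), 55 mm clear between them; which is in front varies. It sits between two low cross bars (1.2 mm high) and rolls free at a push of 1 to 3 N; smooth, friction about 0.25.
- white_ball: White plastic ball, 38 mm in diameter, about 0.06 kg. Origin: its centre, 138 mm above the bench on the rail. One ball waits in the front seat of the rail (sorter x = -72 mm), the other in the rear seat (x = -165 mm), 55 mm clear between them; which is in front varies. It sits between two low cross bars (1.2 mm high) and rolls free at a push of 1 to 3 N; smooth, friction about 0.25.
- tape_measure: Yellow tape measure, 36 x 84 x 62 mm, standing loose on the bench to the left of the rail; origin under its centre. Leave alone.
- jar_3: Glass jar with lid, 65 mm in diameter, 92 mm tall, loose on the bench to the right of the rail; origin under its centre. Leave alone.
- marker: White and blue marker pen, 132 mm long, 16 mm thick, lying loose between the robot and the rail; origin under its centre. Leave alone.
There are look-alikes about, which are no part of the job. What is shaped like the steel_ball but orange is not meant.

How it is judged:
By the outcome, as a careful person would: the job done as asked, in the order asked, and still so for the second after the job is handed in, with the robot touching nothing.
It also fails if it takes over 58 s, if anything falls off the work surface, if the arm or the gripper's body presses on something with over 40 N, if the wrist force passes 120 N, or if a joint passes its speed limit or range.

## Working session

There is one attempt and no reset: what is moved stays moved. The work goes in short steps, Python scripts to look and compute and a shell command to move; the robot and the scene stay as the last step left them, time stands still between calls to the robot, and variables do not carry over. Pictures are saved under pics/ and viewed, and the job is handed in when it is done.

```bash
ls; mkdir -p pics; python3 - <<'E'
from workcell import arm
import cv2
s=arm.state(); print(s)
for n in ("scene","top","wrist"):
    im=arm.get_image(n); cv2.imwrite(f"pics/{n}0.png",im[:,:,::-1])
    c=arm.camera_info(n); print(n,c)
E
```

```text
pics
{'time_s': 0.0, 'joint_positions': array([-8.03107872e+01,  5.26567760e+00,  7.05830715e+01, -5.98469764e-04,
        1.04266118e+02, -3.24807724e+00]), 'qvel': array([-0.08340186,  0.00892132, -0.0612335 ,  0.01379618, -0.04561095,
       -0.00173107]), 'joint_efforts': array([ 1.55419011e-04, -4.58731556e+01, -4.18018556e+01, -4.73904299e-05,
        1.17723158e-02, -5.46938452e-06]), 'tcp_pos': array([ 0.13430938, -0.58463442,  0.30271212]), 'tcp_rot': array([-1.79885284e+02, -5.92891386e-03,  1.29371372e+01]), 'contact_force': array([-0.7497171 ,  0.72039716, -0.20821862]), 'ft_torque': array([ 0.00949017, -0.03030654,  0.05323989]), 'gripper_width': 0.998209731060719}
scene {'intrinsics': array([[538.2517529 ,   0.        , 323.22059438],
       [  0.        , 538.2517529 , 250.06488443],
       [  0.        ,   0.        ,   1.        ]]), 'R': array([[ 0.52980538, -0.84805688,  0.01028578],
       [-0.58165113, -0.37214696, -0.72331777],
       [ 0.61724243,  0.37723491, -0.6904387 ]]), 't': array([-0.27700074,  0.42733752,  1.15413718])}
top {'intrinsics': array([[464.00585505,   0.        , 318.99665923],
       [  0.        , 464.00585505, 245.5260602 ],
       [  0.        ,   0.        ,   1.        ]]), 'R': array([[ 0.00906139, -0.99985887,  0.01414669],
       [-0.99880875, -0.00972841, -0.04781677],
       [ 0.04794764, -0.01369655, -0.99875594]]), 't': array([0.00638376, 0.55197173, 1.0110707 ])}
wrist {'intrinsics': array([[342.19333183,   0.        , 319.23086793],
       [  0.        , 342.19333183, 242.453717  ],
       [  0.        ,   0.        ,   1.        ]]), 'R': array([[ 0.22439043, -0.97449778, -0.00173546],
       [-0.94021321, -0.21696352,  0.26253754],
       [-0.25621878, -0.05727921, -0.96492022]]), 't': array([-0.59937127, -0.03382245,  0.37861373])}
```

View pics/scene0.png

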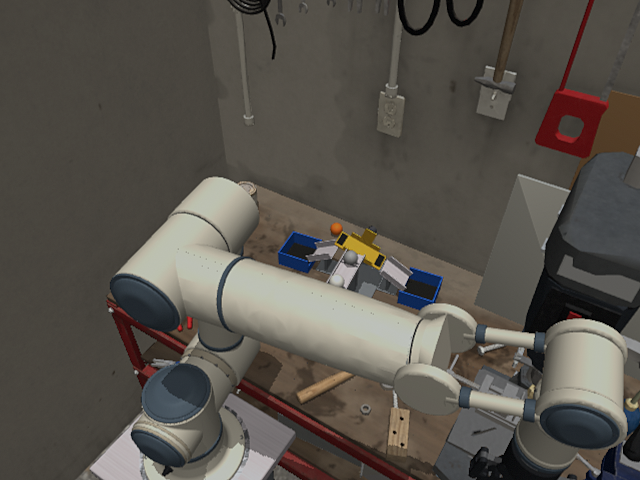

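View pics/top0.png

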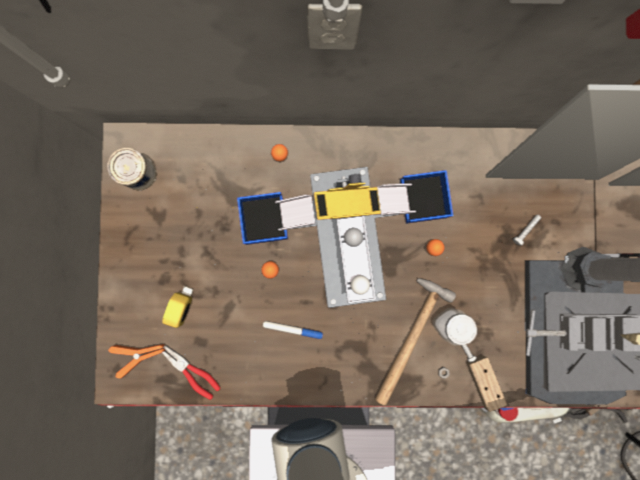

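```bash
cat > h.py <<'E'
from workcell import arm
import numpy as np, cv2
def ray(n,u,v,z,c=None):
    c=c or arm.camera_info(n); K,R,t=c["intrinsics"],c["R"],c["t"]
    d=R.T@np.linalg.solve(K,[u,v,1]); o=-R.T@t
    return o+d*(z-o[2])/d[2]
def proj(n,X,c=None):
    c=c or arm.camera_info(n); p=c["intrinsics"]@(c["R"]@np.array(X)+c["t"]); return p[:2]/p[2]
E
python3 - <<'E'
from h import *
im=arm.get_image("top")
for l,z in (("steel_ball",.138),("white_ball",.138),("gate",.11),("gate_left_pad",.11),("left_tray",.04)):
    for r in arm.outline_of("top",l)[:4]:
        v,u=np.nonzero(r["pixels"]); print(l,r["score"],r["bbox"],u.mean(),v.mean(),len(u),ray("top",u.mean(),v.mean(),z))
cv2.imwrite("pics/topc.png",cv2.resize(im[150:320,230:460,::-1],None,fx=3.4,fy=3.4,interpolation=cv2.INTER_CUBIC))
s=arm.get_image("scene")
cv2.imwrite("pics/scc.png",cv2.resize(s[215:315,260:460,::-1],None,fx=4,fy=4,interpolation=cv2.INTER_CUBIC))
E
```

```text
steel_ball 0.81 [344.5, 229.4, 16.0, 18.1] 352.66533864541833 237.10756972111554 251 [ 0.56289477 -0.05194397  0.138     ]
steel_ball 0.69 [271.7, 142.3, 13.2, 16.4] 278.74 151.824 250 [0.72846835 0.09363083 0.138     ]
steel_ball 0.63 [426.2, 240.0, 18.0, 17.4] 434.68995633187774 247.0349344978166 229 [ 0.5451481  -0.21172505  0.138     ]
steel_ball 0.56 [264.7, 263.0, 12.0, 15.5] 269.17269076305223 269.3092369477912 249 [0.4989977  0.10904865 0.138     ]
white_ball 0.88 [349.6, 271.8, 20.6, 23.6] 359.7587209302326 284.53197674418607 344 [ 0.47119501 -0.06618075  0.138     ]
gate 0.6 [314.8, 173.3, 62.4, 45.0] 346.7085601187531 200.66897575457693 2021 [ 0.63801608 -0.04196903  0.11      ]
gate_left_pad 0.79 [312.7, 176.4, 69.4, 43.8] 347.04164600892415 200.4115022310362 2017 [ 0.63854391 -0.04263573  0.11      ]
left_tray 0.68 [239.6, 165.3, 212.2, 144.3] 345.44933402016335 221.7462653616896 13589 [ 0.60249176 -0.04464196  0.04      ]
```

View pics/topc.png

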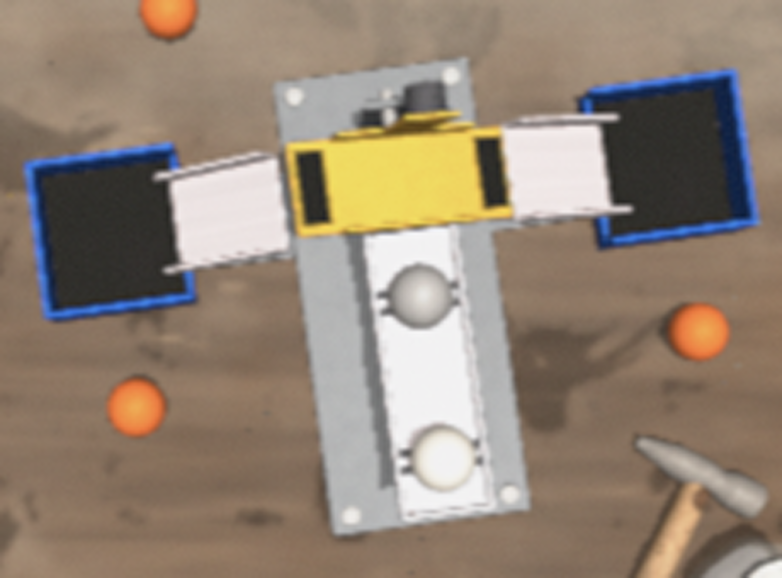

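View pics/scc.png

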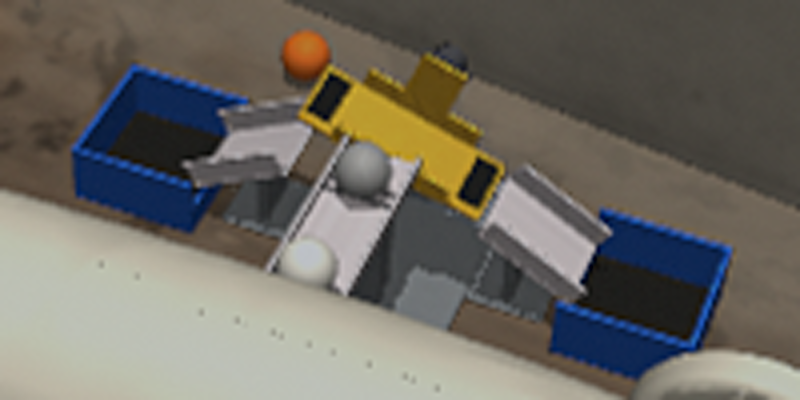

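The steel ball is the front one, at top (353,237). The white ball is the rear one, at (360,285). The balls at (279,152), (435,247) and (270,269) are orange and off the rail, so they are the look-alikes. The gate's left end looks raised. I'll check the sorter model with an overlay.

```bash
cat >> h.py <<'E'
YAW=np.radians(8.6); O=np.array([0.634,-0.0412])
def W(x,y,z): 
    c,s=np.cos(YAW),np.sin(YAW); return np.array([O[0]+c*x-s*y,O[1]+s*x+c*y,z])
def S(p):
    c,s=np.cos(YAW),np.sin(YAW); d=np.array(p[:2])-O; return np.array([c*d[0]+s*d[1],-s*d[0]+c*d[1]])
def overlay(n,fn,box,f,gate=-.32):
    im=arm.get_image(n)[:,:,::-1]; a,b,c,d=box
    im=cv2.resize(im[b:d,a:c],None,fx=f,fy=f,interpolation=cv2.INTER_CUBIC)
    def P(x,y,z): return tuple(int(round(q)) for q in ((proj(n,W(x,y,z))-[a,b]+.5)*f))
    L=lambda p,col:cv2.polylines(im,[np.array([P(*q) for q in p])],True,col,1)
    L([(-.032,.024,.118),(-.032,-.024,.118),(-.195,-.024,.118),(-.195,.024,.118)],(255,0,255))
    for x in(-.072,-.165): cv2.circle(im,P(x,0,.138),4,(0,0,255),1)
    for s in(1,-1):
        z=.121 if s*gate<0 else .085
        L([(.022,s*.058-.009,z),(.022,s*.058+.009,z),(-.022,s*.058+.009,z),(-.022,s*.058-.009,z)],(0,255,0))
    cv2.imwrite(fn,im)
E
python3 - <<'E'
from h import *
overlay("top","pics/ov.png",(230,150,460,320),3.4)
overlay("scene","pics/ovs.png",(260,215,460,315),4)
c=arm.camera_info("wrist"); print(arm.state()["time_s"])
E
```

```text
0.6
```

View pics/ov.png

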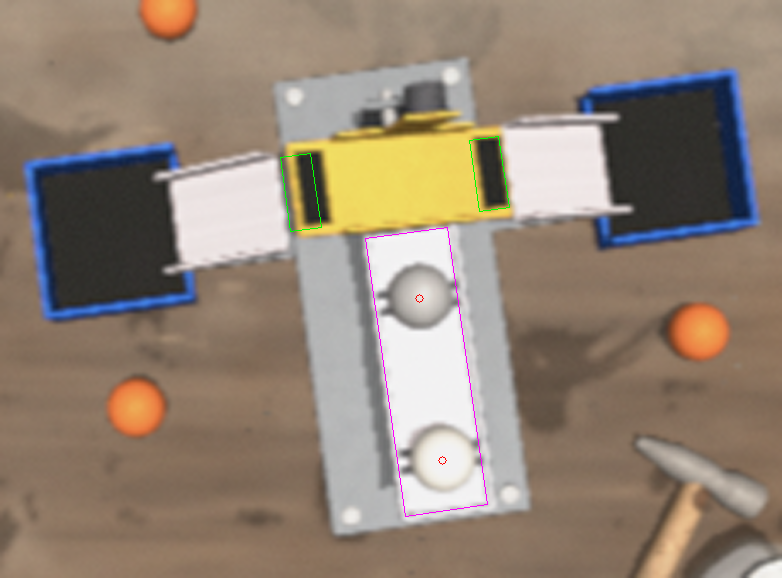

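View pics/ovs.png

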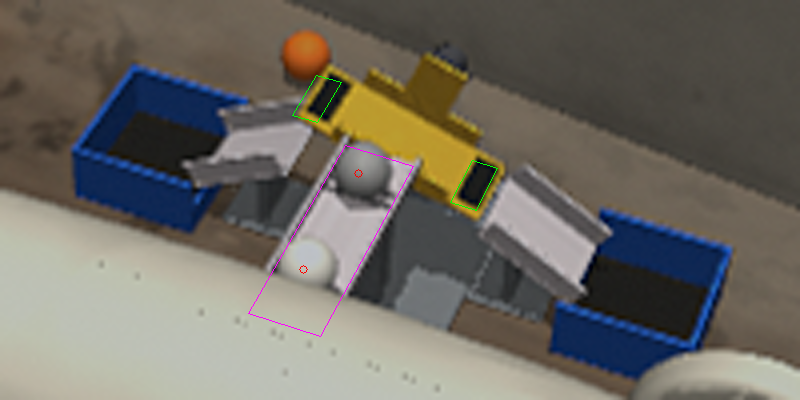

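The overlay fits to about 2 mm. The gate is right-end-down with the left end up. I'll move over the gap between the balls with the fingers shut.

```bash
R='{"delta_pos":[2.45,-2.13,0],"spin":0,"grip":-1}'; python3 -m inch '[{"delta_pos":[1.2,-1.1,0],"spin":0,"grip":-1},{"delta_pos":[2.45,-2.13,0],"spin":0,"grip":-1},{"delta_pos":[2.45,-2.13,0],"spin":0,"grip":-1},{"delta_pos":[2.45,-2.13,0],"spin":0,"grip":-1},{"delta_pos":[2.45,-2.13,0],"spin":0,"grip":-1},{"delta_pos":[2.45,-2.13,0],"spin":0,"grip":-1},{"delta_pos":[2.45,-2.13,0],"spin":0,"grip":-1},{"delta_pos":[2.45,-2.13,0],"spin":0,"grip":-1},{"delta_pos":[2.45,-2.13,0],"spin":0,"grip":-1},{"delta_pos":[2.45,-2.13,0],"spin":0,"grip":-1},{"delta_pos":[2.45,-2.13,0],"spin":0,"grip":-1},{"delta_pos":[2.45,-2.13,0],"spin":0,"grip":-1}]' 20
```

```text
time_s: 1.6
tcp_pos: [0.3543, -0.2812, 0.3042]
tcp_rot: [180.0, -0.0, 12.9]
contact_force: [0.5, -0.2, -0.3]
gripper_width: -0.003
```

```bash
python3 -m inch '[{"delta_pos":[2.2,-1.9,0],"spin":0,"grip":-1},{"delta_pos":[2.2,-1.9,0],"spin":0,"grip":-1},{"delta_pos":[2.2,-1.9,0],"spin":0,"grip":-1},{"delta_pos":[2.2,-1.9,0],"spin":0,"grip":-1},{"delta_pos":[2.2,-1.9,0],"spin":0,"grip":-1},{"delta_pos":[2.2,-1.9,0],"spin":0,"grip":-1},{"delta_pos":[2.2,-1.9,0],"spin":0,"grip":-1},{"delta_pos":[2.2,-1.9,0],"spin":0,"grip":-1},{"delta_pos":[2.2,-1.9,0],"spin":0,"grip":-1},{"delta_pos":[1.1,-1.0,0],"spin":0,"grip":-1},{"delta_pos":[0,0,0],"spin":0.076,"grip":-1},{"delta_pos":[0,0,0],"spin":0,"grip":-1}]'
python3 - <<'E'
from h import *
s=arm.state(); print(s["tcp_pos"],s["tcp_rot"],S(s["tcp_pos"]))
im=arm.get_image("wrist"); cv2.imwrite("pics/w1.png",im[:,:,::-1])
for l in ("steel_ball","white_ball"):
    for r in arm.outline_of("wrist",l)[:2]:
        v,u=np.nonzero(r["pixels"]); b=r["bbox"]; p=ray("wrist",b[0]+b[2]/2,b[1]+b[3]/2,.138); print(l,r["score"],b,p,S(p))
E
```

```text
time_s: 2.6
tcp_pos: [0.5173, -0.0585, 0.3037]
tcp_rot: [-180.0, 0.0, 8.5]
contact_force: [-1.0, -0.3, -0.6]
gripper_width: -0.001
[ 0.51731875 -0.05850623  0.30368546] [-1.79994139e+02  2.46435691e-02  8.54566033e+00] [-0.11795722  0.00033633]
steel_ball 0.85 [294.8, 152.6, 54.4, 56.8] [ 0.56284055 -0.05432613  0.138     ] [-0.07232218 -0.00233769]
steel_ball 0.69 [483.2, 192.0, 40.2, 38.1] [ 0.56157224 -0.18251756  0.138     ] [-0.09274538 -0.12889813]
white_ball 0.44 [302.3, 280.4, 38.6, 13.3] [ 0.48592999 -0.06623949  0.138     ] [-0.15014945 -0.00261625]
```

View pics/w1.png

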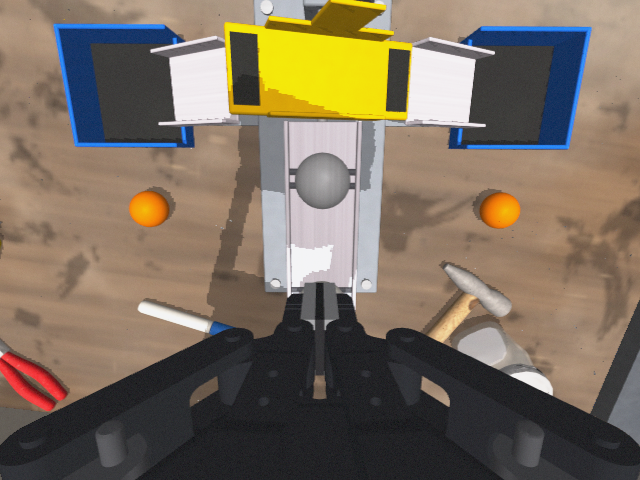

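The wrist view shows the steel ball at (322,181) in the front seat, with the shut fingertips behind it and roughly in line. The gate's left end is the high one. I'll lower into the gap.

```bash
python3 -m inch '[{"delta_pos":[0,0.15,2.0],"spin":0,"grip":-1},{"delta_pos":[0,0,2.5],"spin":0,"grip":-1},{"delta_pos":[0,0,2.5],"spin":0,"grip":-1},{"delta_pos":[0,0,2.0],"spin":0,"grip":-1},{"delta_pos":[0,0,0.8],"spin":0,"grip":-1},{"delta_pos":[0,0,0],"spin":0,"grip":-1},{"delta_pos":[0,0,0],"spin":0,"grip":-1}]'
python3 - <<'E'
from h import *
s=arm.state(); print(s["tcp_pos"],S(s["tcp_pos"]),s["contact_force"])
im=arm.get_image("wrist"); cv2.imwrite("pics/w2.png",im[:,:,::-1])
im=arm.get_image("scene"); cv2.imwrite("pics/s2.png",cv2.resize(im[200:320,250:450,::-1],None,fx=4,fy=4,interpolation=cv2.INTER_CUBIC))
E
```

```text
time_s: 3.33
tcp_pos: [0.5171, -0.0614, 0.2066]
tcp_rot: [180.0, -0.0, 8.6]
contact_force: [-0.4, -0.7, 0.9]
gripper_width: -0.001
[ 0.51713316 -0.0613794   0.20663903] [-0.11857037 -0.00247678] [-0.40350934 -0.67846126  0.91285927]
```

View pics/w2.png

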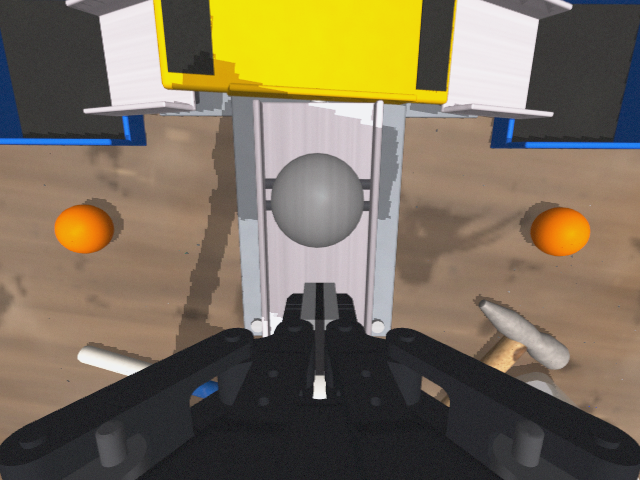

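View pics/s2.png

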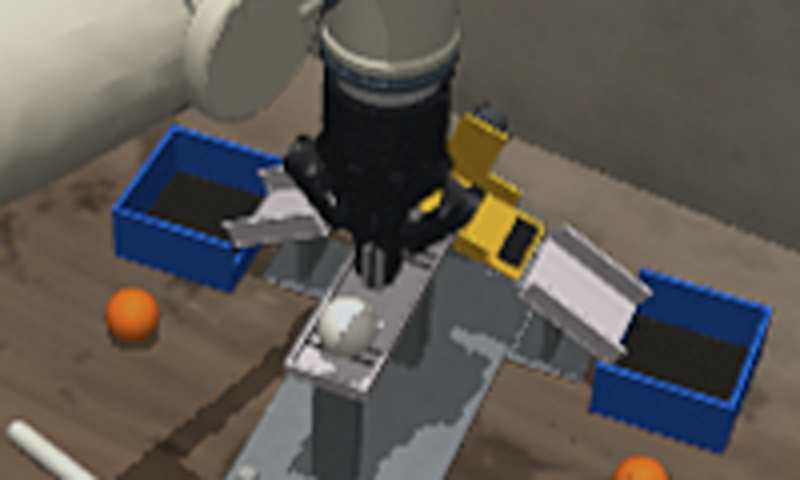

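The tips sit between the balls, 16 mm behind the steel ball and centred at (318,200). I'll push slowly along the rail.

```bash
python3 -m inch '[{"delta_pos":[1.2,0,0],"spin":0,"grip":-1},{"delta_pos":[0.4,0,0],"spin":0,"grip":-1},{"delta_pos":[0.45,0,0],"spin":0,"grip":-1},{"delta_pos":[0.45,0,0],"spin":0,"grip":-1},{"delta_pos":[0.45,0,0],"spin":0,"grip":-1},{"delta_pos":[0.45,0,0],"spin":0,"grip":-1},{"delta_pos":[0.45,0,0],"spin":0,"grip":-1},{"delta_pos":[0.45,0,0],"spin":0,"grip":-1},{"delta_pos":[0.45,0,0],"spin":0,"grip":-1},{"delta_pos":[0.45,0,0],"spin":0,"grip":-1},{"delta_pos":[0.45,0,0],"spin":0,"grip":-1},{"delta_pos":[0.45,0,0],"spin":0,"grip":-1}]'
python3 - <<'E'
from h import *
s=arm.state(); print(s["tcp_pos"],S(s["tcp_pos"]),s["contact_force"])
im=arm.get_image("wrist"); cv2.imwrite("pics/w3.png",im[:,:,::-1])
E
```

```text
time_s: 4.43
tcp_pos: [0.5779, -0.0518, 0.2058]
tcp_rot: [-180.0, 0.0, 8.6]
contact_force: [0.3, 0.2, 0.5]
gripper_width: -0.001
[ 0.57791982 -0.05178684  0.2058322 ] [-0.05703274 -0.00208184] [0.3138076  0.16992232 0.45920528]
```

View pics/w3.png

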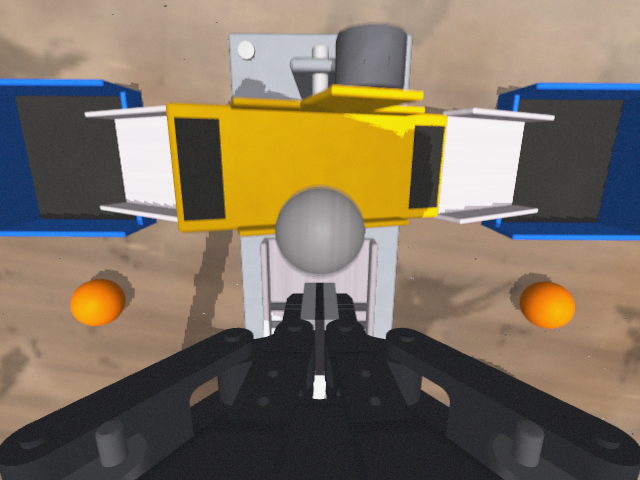

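The steel ball is at the rail's end, at (320,230). I'll wait and see whether it rolls off.

```bash
python3 -m inch '[{"delta_pos":[0,0,0],"spin":0,"grip":-1},{"delta_pos":[0,0,0],"spin":0,"grip":-1},{"delta_pos":[0,0,0],"spin":0,"grip":-1}]'
python3 - <<'E'
from h import *
im=arm.get_image("wrist"); cv2.imwrite("pics/w4.png",im[:,:,::-1])
E
```

```text
time_s: 4.73
tcp_pos: [0.5774, -0.0519, 0.2059]
tcp_rot: [-180.0, 0.0, 8.6]
contact_force: [-0.3, 0.3, -0.3]
gripper_width: -0.001
```

View pics/w4.png

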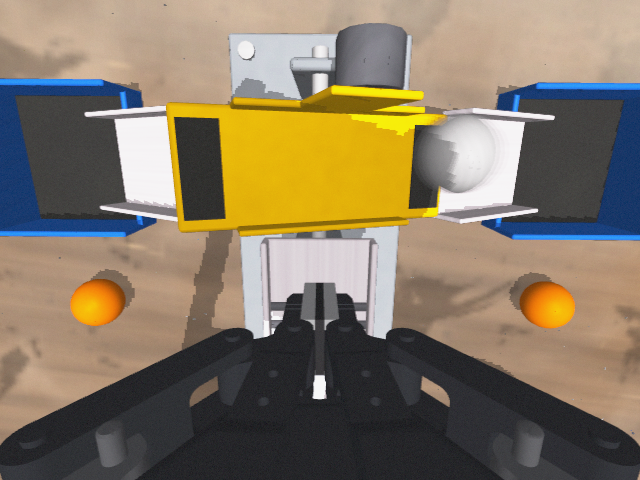

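The ball has rolled onto the right chute, at (460,150). I'll raise and move over the left pad.

```bash
python3 -m inch '[{"delta_pos":[0,0,-2],"spin":0,"grip":-1},{"delta_pos":[0,0,-2.5],"spin":0,"grip":-1},{"delta_pos":[1.0,-1.5,0],"spin":0,"grip":-1},{"delta_pos":[1.4,-1.5,0],"spin":0,"grip":-1},{"delta_pos":[1.3,-1.5,0],"spin":0,"grip":-1},{"delta_pos":[1.0,-1.0,0],"spin":0,"grip":-1},{"delta_pos":[0,0,0],"spin":0,"grip":-1},{"delta_pos":[0,0,0],"spin":0,"grip":-1}]'
python3 - <<'E'
from h import *
s=arm.state(); print(s["tcp_pos"],S(s["tcp_pos"]),s["contact_force"])
im=arm.get_image("wrist"); cv2.imwrite("pics/w5.png",im[:,:,::-1])
im=arm.get_image("scene"); cv2.imwrite("pics/s5.png",cv2.resize(im[200:320,250:450,::-1],None,fx=4,fy=4,interpolation=cv2.INTER_CUBIC))
E
```

```text
time_s: 5.45
tcp_pos: [0.6157, 0.0098, 0.2505]
tcp_rot: [180.0, 0.1, 8.6]
contact_force: [-0.4, -0.3, 0.3]
gripper_width: 0.002
[0.6157144  0.00978164 0.25045132] [-0.01045645  0.05314277] [-0.38583124 -0.31271593  0.26939984]
```

View pics/w5.png

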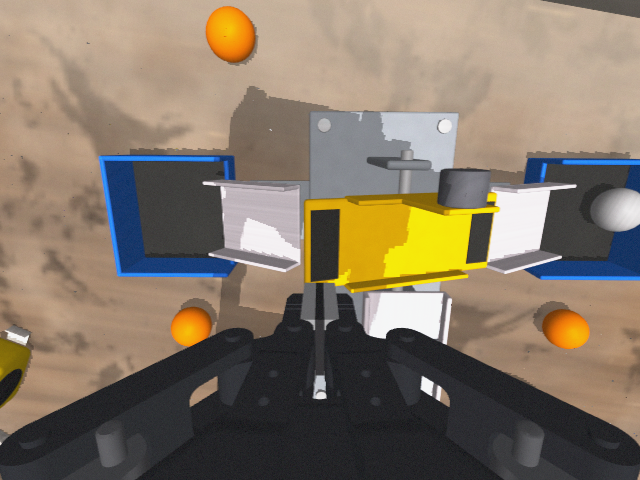

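View pics/s5.png

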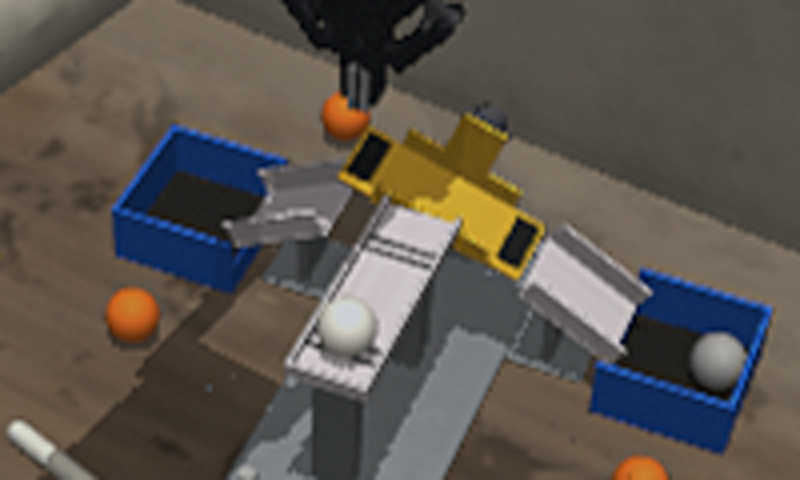

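The steel ball is in the right tray, seen in the scene crop at (718,360). In the wrist view the left pad is at (324,245) and still raised. I'll check the tip against the pad.

```bash
python3 - <<'E'
from h import *
for u,v,z in((324,245,.119),(309,211,.119),(339,280,.119)): print(S(ray("wrist",u,v,z)))
s=arm.state(); p=s["tcp_pos"].copy(); print(proj("wrist",[p[0],p[1],p[2]-.073]))
E
```

```text
[-0.00044641  0.04939222]
[0.02062118 0.05841355]
[-0.02336405  0.03985676]
[319.26459818 301.95571689]
```

```bash
python3 -m inch '[{"delta_pos":[0,0,2.5],"spin":0,"grip":-1},{"delta_pos":[0,0,2.0],"spin":0,"grip":-1},{"delta_pos":[0,0,0.6],"spin":0,"grip":-1},{"delta_pos":[0,0,0.6],"spin":0,"grip":-1},{"delta_pos":[0,0,0.6],"spin":0,"grip":-1},{"delta_pos":[0,0,0.6],"spin":0,"grip":-1},{"delta_pos":[0,0,0.6],"spin":0,"grip":-1},{"delta_pos":[0,0,0.5],"spin":0,"grip":-1},{"delta_pos":[0,0,0.1],"spin":0,"grip":-1},{"delta_pos":[0,0,0],"spin":0,"grip":-1}]'
python3 - <<'E'
from h import *
s=arm.state(); print(s["tcp_pos"],S(s["tcp_pos"]),s["contact_force"])
im=arm.get_image("wrist"); cv2.imwrite("pics/w6.png",im[:,:,::-1])
E
```

```text
time_s: 6.38
tcp_pos: [0.6156, 0.0095, 0.1694]
tcp_rot: [-180.0, 0.0, 8.6]
contact_force: [-0.2, 0.4, -1.6]
gripper_width: -0.002
[0.61560763 0.0095391  0.16938141] [-0.01059828  0.05291892] [-0.15319475  0.42546614 -1.56498367]
```

View pics/w6.png

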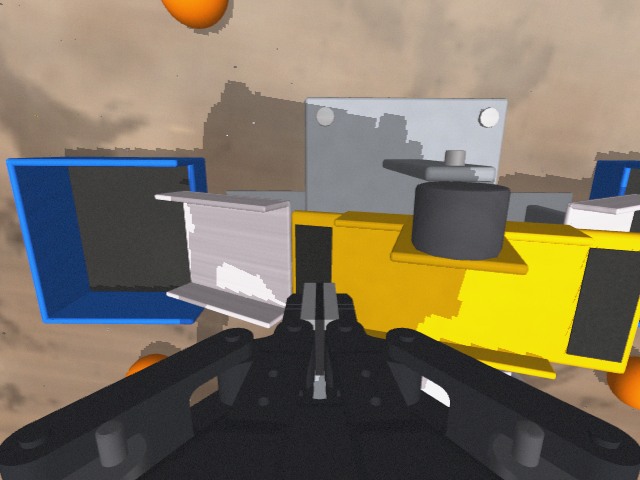

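The gate has rocked, and the left end is now the low one. I'll lift off and go to behind the white ball.

```bash
python3 -m inch '[{"delta_pos":[0,0,-2.5],"spin":0,"grip":-1},{"delta_pos":[0,0,-3.0],"spin":0,"grip":-1},{"delta_pos":[0,0,-3.0],"spin":0,"grip":-1},{"delta_pos":[-2.5,0.9,0],"spin":0,"grip":-1},{"delta_pos":[-2.5,0.9,0],"spin":0,"grip":-1},{"delta_pos":[-2.5,0.9,0],"spin":0,"grip":-1},{"delta_pos":[-2.5,0.9,0],"spin":0,"grip":-1},{"delta_pos":[-2.5,0.9,0],"spin":0,"grip":-1},{"delta_pos":[-2.5,1.0,0],"spin":0,"grip":-1},{"delta_pos":[-2.5,0,0],"spin":0,"grip":-1},{"delta_pos":[-1.8,0,0],"spin":0,"grip":-1},{"delta_pos":[0,0,0],"spin":0,"grip":-1}]'
python3 - <<'E'
from h import *
s=arm.state(); print(s["tcp_pos"],S(s["tcp_pos"]),s["contact_force"])
im=arm.get_image("wrist"); cv2.imwrite("pics/w7.png",im[:,:,::-1])
for r in arm.outline_of("wrist","white_ball")[:2]:
        b=r["bbox"]; p=ray("wrist",b[0]+b[2]/2,b[1]+b[3]/2,.138); print(r["score"],b,p,S(p))
im=arm.get_image("scene"); cv2.imwrite("pics/s7.png",cv2.resize(im[200:320,250:450,::-1],None,fx=4,fy=4,interpolation=cv2.INTER_CUBIC))
E
```

```text
time_s: 7.43
tcp_pos: [0.4312, -0.0742, 0.2563]
tcp_rot: [179.9, -0.1, 8.5]
contact_force: [-0.6, -0.0, 0.6]
gripper_width: 0.002
[ 0.43117683 -0.07422662  0.25625364] [-0.20548135 -0.00232604] [-0.61560883 -0.04517414  0.58929982]
0.86 [284.9, 162.3, 64.3, 73.0] [ 0.47356613 -0.06651162  0.138     ] [-0.16241499 -0.0010365 ]
```

View pics/w7.png

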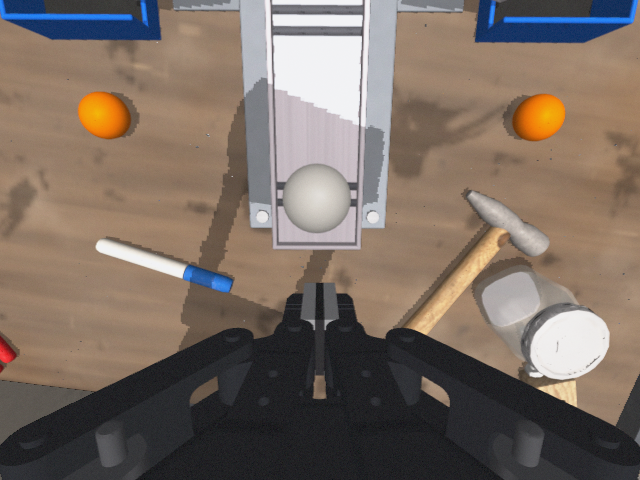

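View pics/s7.png

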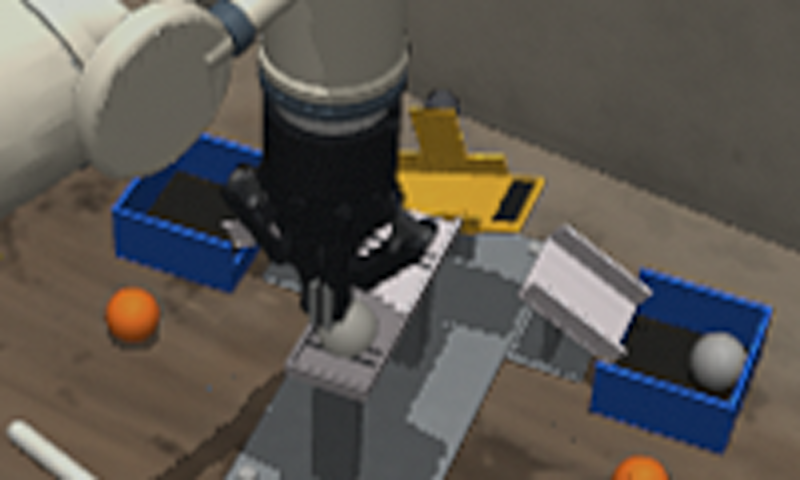

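The gate is now left-end-down, with the right end up in the scene crop at (520,200). The white ball is at wrist (317,198) with the finger behind it. I'll lower and push.

```bash
python3 -m inch '[{"delta_pos":[0,0,2.5],"spin":0,"grip":-1},{"delta_pos":[0,0,2.0],"spin":0,"grip":-1},{"delta_pos":[0,0,0.5],"spin":0,"grip":-1},{"delta_pos":[0,0,0],"spin":0,"grip":-1},{"delta_pos":[0.6,0,0],"spin":0,"grip":-1},{"delta_pos":[0.4,0,0],"spin":0,"grip":-1},{"delta_pos":[0.4,0,0],"spin":0,"grip":-1},{"delta_pos":[0.4,0,0],"spin":0,"grip":-1},{"delta_pos":[0.4,0,0],"spin":0,"grip":-1},{"delta_pos":[0.4,0,0],"spin":0,"grip":-1},{"delta_pos":[0.4,0,0],"spin":0,"grip":-1},{"delta_pos":[0.4,0,0],"spin":0,"grip":-1}]'
python3 - <<'E'
from h import *
s=arm.state(); print(s["tcp_pos"],S(s["tcp_pos"]),s["contact_force"])
im=arm.get_image("wrist"); cv2.imwrite("pics/w8.png",im[:,:,::-1])
E
```

```text
time_s: 8.58
tcp_pos: [0.4672, -0.0685, 0.2049]
tcp_rot: [180.0, -0.0, 8.6]
contact_force: [0.5, -0.8, -0.4]
gripper_width: 0.001
[ 0.46717504 -0.06852089  0.20493032] [-0.16903468 -0.00206747] [ 0.49083127 -0.80395443 -0.39741874]
```

View pics/w8.png

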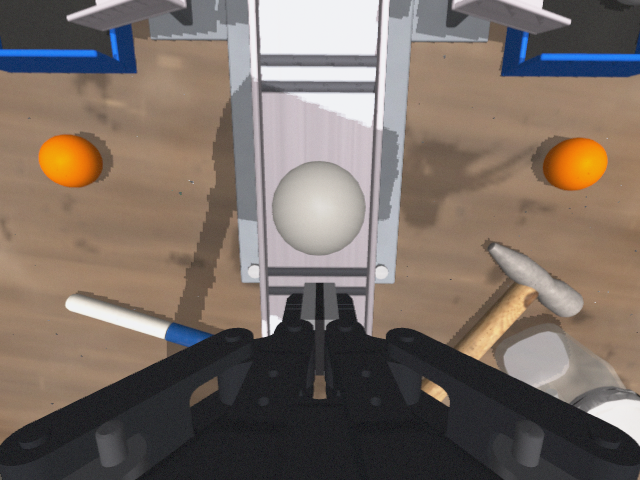

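The ball is out of its seat, at (318,208). I'll keep pushing.

```bash
python3 -m inch '[{"delta_pos":[0.45,0,0],"spin":0,"grip":-1},{"delta_pos":[0.45,0,0],"spin":0,"grip":-1},{"delta_pos":[0.45,0,0],"spin":0,"grip":-1},{"delta_pos":[0.45,0,0],"spin":0,"grip":-1},{"delta_pos":[0.45,0,0],"spin":0,"grip":-1},{"delta_pos":[0.45,0,0],"spin":0,"grip":-1},{"delta_pos":[0.45,0,0],"spin":0,"grip":-1},{"delta_pos":[0.45,0,0],"spin":0,"grip":-1},{"delta_pos":[0.45,0,0],"spin":0,"grip":-1},{"delta_pos":[0.45,0,0],"spin":0,"grip":-1},{"delta_pos":[0.45,0,0],"spin":0,"grip":-1},{"delta_pos":[0.45,0,0],"spin":0,"grip":-1}]'
python3 - <<'E'
from h import *
s=arm.state(); print(s["tcp_pos"],S(s["tcp_pos"]),s["contact_force"])
im=arm.get_image("wrist"); cv2.imwrite("pics/w9.png",im[:,:,::-1])
E
```

```text
time_s: 9.63
tcp_pos: [0.5206, -0.0604, 0.2049]
tcp_rot: [-180.0, -0.0, 8.6]
contact_force: [-0.5, 0.4, -0.5]
gripper_width: -0.002
[ 0.52060154 -0.06044991  0.20487492] [-0.11500199 -0.00207639] [-0.45772527  0.35383599 -0.4770085 ]
```

View pics/w9.png

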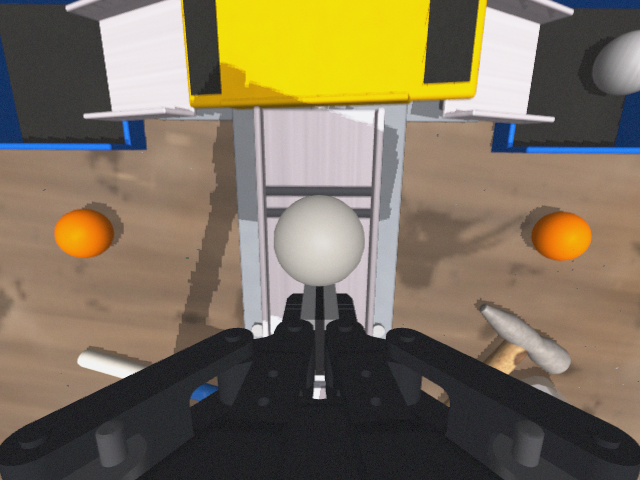

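The white ball is at (319,240), at the front-seat bars. The gate's right end is up. I'll push on to the rail's end.

```bash
python3 -m inch '[{"delta_pos":[0.45,0,0],"spin":0,"grip":-1},{"delta_pos":[0.5,0,0],"spin":0,"grip":-1},{"delta_pos":[0.5,0,0],"spin":0,"grip":-1},{"delta_pos":[0.5,0,0],"spin":0,"grip":-1},{"delta_pos":[0.5,0,0],"spin":0,"grip":-1},{"delta_pos":[0.5,0,0],"spin":0,"grip":-1},{"delta_pos":[0.5,0,0],"spin":0,"grip":-1},{"delta_pos":[0.5,0,0],"spin":0,"grip":-1},{"delta_pos":[0.5,0,0],"spin":0,"grip":-1},{"delta_pos":[0.5,0,0],"spin":0,"grip":-1},{"delta_pos":[0.5,0,0],"spin":0,"grip":-1},{"delta_pos":[0.4,0,0],"spin":0,"grip":-1}]'
python3 -m inch '[{"delta_pos":[0,0,0],"spin":0,"grip":-1},{"delta_pos":[0,0,0],"spin":0,"grip":-1},{"delta_pos":[0,0,0],"spin":0,"grip":-1}]'
python3 - <<'E'
from h import *
s=arm.state(); print(s["tcp_pos"],S(s["tcp_pos"]),s["contact_force"])
im=arm.get_image("wrist"); cv2.imwrite("pics/w10.png",im[:,:,::-1])
E
```

```text
time_s: 10.68
tcp_pos: [0.5785, -0.0517, 0.2048]
tcp_rot: [-180.0, 0.0, 8.6]
contact_force: [-0.2, -0.5, -0.6]
gripper_width: -0.0
time_s: 10.93
tcp_pos: [0.5779, -0.0518, 0.2049]
tcp_rot: [-180.0, 0.0, 8.6]
contact_force: [0.8, 0.8, -0.4]
gripper_width: -0.003
[ 0.57790044 -0.0518049   0.20486713] [-0.0570546 -0.0020968] [ 0.75385546  0.78500589 -0.37056952]
```

View pics/w10.png

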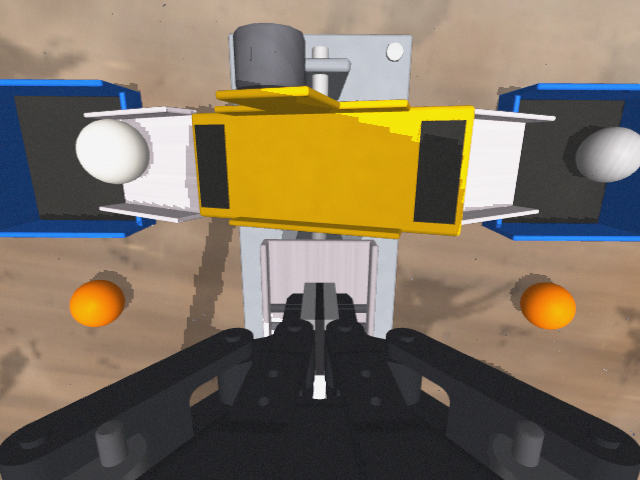

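The white ball is leaving the left chute, at (112,150). I'll lift clear, let it settle, and check.

```bash
python3 -m inch '[{"delta_pos":[0,0,-2],"spin":0,"grip":-1},{"delta_pos":[0,0,-3],"spin":0,"grip":-1},{"delta_pos":[0,0,-3],"spin":0,"grip":-1},{"delta_pos":[-2,0,-2],"spin":0,"grip":-1},{"delta_pos":[-3,0,0],"spin":0,"grip":-1},{"delta_pos":[-3,0,0],"spin":0,"grip":-1},{"delta_pos":[0,0,0],"spin":0,"grip":-1},{"delta_pos":[0,0,0],"spin":0,"grip":-1},{"delta_pos":[0,0,0],"spin":0,"grip":-1},{"delta_pos":[0,0,0],"spin":0,"grip":-1},{"delta_pos":[0,0,0],"spin":0,"grip":-1},{"delta_pos":[0,0,0],"spin":0,"grip":-1}]'
python3 -m inch '[{"delta_pos":[0,0,0],"spin":0,"grip":-1},{"delta_pos":[0,0,0],"spin":0,"grip":-1},{"delta_pos":[0,0,0],"spin":0,"grip":-1},{"delta_pos":[0,0,0],"spin":0,"grip":-1},{"delta_pos":[0,0,0],"spin":0,"grip":-1},{"delta_pos":[0,0,0],"spin":0,"grip":-1},{"delta_pos":[0,0,0],"spin":0,"grip":-1},{"delta_pos":[0,0,0],"spin":0,"grip":-1}]'
python3 - <<'E'
from h import *
im=arm.get_image("wrist"); cv2.imwrite("pics/w11.png",im[:,:,::-1])
im=arm.get_image("scene"); cv2.imwrite("pics/s11.png",cv2.resize(im[180:380,220:480,::-1],None,fx=3,fy=3,interpolation=cv2.INTER_CUBIC))
E
```

```text
time_s: 11.98
tcp_pos: [0.4994, -0.0636, 0.3045]
tcp_rot: [-180.0, 0.0, 8.6]
contact_force: [0.2, 0.4, 0.3]
gripper_width: -0.001
time_s: 12.65
tcp_pos: [0.4989, -0.0637, 0.3049]
tcp_rot: [180.0, -0.0, 8.6]
contact_force: [-0.5, -0.4, -0.2]
gripper_width: -0.002
```

View pics/w11.png

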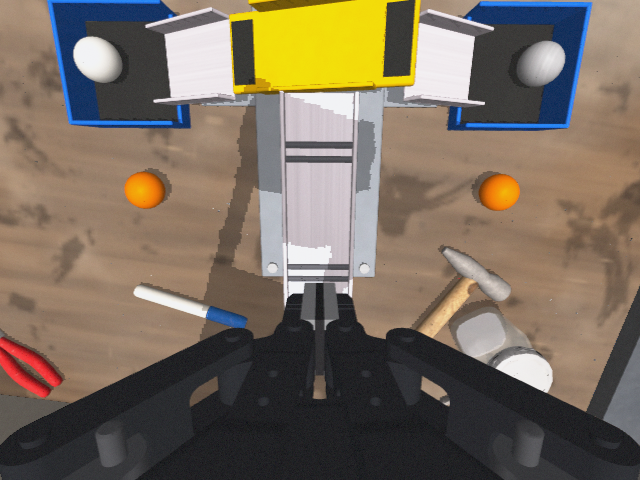

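View pics/s11.png

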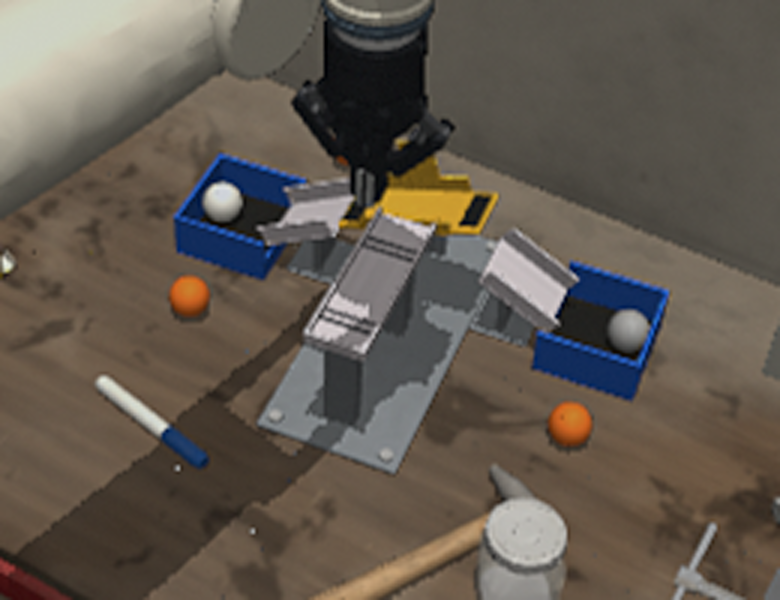

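The white ball is in the left tray, at wrist (98,60), and the steel ball is in the right tray, at (541,64). The rail is empty and the arm is clear of everything, so I'll hand in.

```bash
python3 -c "
from workcell import arm
print(arm.close_job())"
```

```text
the job is handed in; nothing more can be done
None
```

The two balls are sorted into different trays: steel in the right, white in the left. I handed the job in at about 12.8 s.

- **What I did:** I pushed the steel ball, which was in front, off the rail. The gate was right-end-down, so it rolled into the right tray. I then pressed the raised left pad until the gate rocked over, and pushed the white ball off the rail so that it fed into the left tray.
- **Last checks:** The last wrist and scene pictures show one ball in each tray, an empty rail and the gate resting left-end-down. The arm was clear, with its tips about 0.23 m above the bench.
- **Forces:** The highest wrist force I read was about 1.6 N, while pressing the pad. I only read it at the end of each move, not continuously.
- **Leave-alone items:** The marker and jar looked undisturbed in the last pictures. I did not compare positions before and after. The tape measure was out of view at the end, but the arm did not go near it.
- **Disagreements:** The top and wrist cameras differed by about 2 mm on the sideways position of the rail and balls. I shifted the tool about 2 mm to match the wrist view. No check failed.

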